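# Clear the bread board and dock the scraper

## Task

Take the scraper out of its stand and use its blade to push all three bread slices off the board into the trough at its end; do not touch the bread with the gripper. Then slide the scraper, blade first, fully home into the slanted slot of the wooden holder and let go. Leave the other tableware where it is.

Things in the scene. Friction and masses are not known exactly. Their poses are not given: they have to be found in the camera images.
- station: Fixed wooden bread board with trough. Origin: underside centre, on the table; x along the board towards the trough, z up. Board surface 50 mm high, x -140 to +50 mm, between side rails (inner faces y = -75, +75 mm, 66 mm high); -x end open. Open-topped trough: x 50 to 142 mm, y -75 to +75 mm, floor 6 mm high, end wall 62 mm high.
- stand: Low fixed grey plastic stand, 90 x 150 mm, in which the scraper stands upright at the start. Origin: underside centre. Its groove runs along its y axis, 12 mm wide, floor 10 mm and walls 34 mm above the table.
- scraper: Bench scraper: white plastic blade 130 wide (y), 8 thick (x), 90 mm tall (z); wooden grip on top 110 long (y), 24 thick (x), from z = 85 to 121 mm. Origin: middle of the blade's lower edge, z from there up to the grip. Same shape either way round. 0.16 kg. Stands upright in the stand at the start, blade down.
- holder: Fixed wooden holder with one slanted slot, base 150 x 165 mm, 90 mm high. Origin: underside, on the table; z up. The slot's mouth leans towards its -x side.
- slot: Slanted slot in the holder, 30 degrees from vertical. Origin: centre of its floor (34 mm above the table); z points out along the slant, x across, y along the slot. 11 mm wide (x), 135 mm long (y); lower wall (-x) up to z = 55 mm, upper wall (+x) to 42 mm, lip flared from 32 mm. Home: scraper's lower edge on this floor, its z along this z, its y along this y, either way round.
- slice_a: Round dry bread slice with brown crust, diameter 44 mm, 18 mm thick, rigid, 14 g; lies flat on the board at the start. Origin: its centre.
- slice_b: Round dry bread slice with brown crust, diameter 44 mm, 18 mm thick, rigid, 14 g; lies flat on the board at the start. Origin: its centre.
- slice_c: Round dry bread slice with brown crust, diameter 44 mm, 18 mm thick, rigid, 14 g; lies flat on the board at the start. Origin: its centre.
- mug: White mug, 76 mm across, 85 mm high, handle on one side. Bystander. Origin: underside centre.
- bowl: White bowl, 110 mm across, 50 mm high. Bystander. Origin: underside centre.
- shaker: Steel salt shaker, 42 mm across, 90 mm high. Bystander. Origin: underside centre.
There are look-alikes about, which are no part of the job. What is shaped like the slice_c but pink is not meant. Leave any green look-alike of the scraper alone.

How it is judged (in metres and radians):
On the way, in this order (a step that is already met when the one before it is completed fails the run):
1. all three slices have been pushed into the trough by the scraper (x of slice_a in the frame of station between 0.05 and 0.145 m and y of slice_a in the frame of station between -0.078 and 0.078 m and z of slice_a in the frame of station between 0 and 0.042 m and x of slice_b in the frame of station between 0.05 and 0.145 m and y of slice_b in the frame of station between -0.078 and 0.078 m and z of slice_b in the frame of station between 0 and 0.042 m and x of slice_c in the frame of station between 0.05 and 0.145 m and y of slice_c in the frame of station between -0.078 and 0.078 m and z of slice_c in the frame of station between 0 and 0.042 m), for 0.2 s.
2. the scraper is fully home in the slanted slot (x of scraper in the frame of slot between -0.006 and 0.006 m and y of scraper in the frame of slot between -0.008 and 0.008 m and z of scraper in the frame of slot between -0.004 and 0.006 m and angle between the z axis of scraper and the z axis of slot, either way round below 0.12 rad and angle between the y axis of scraper and the y axis of slot, either way round below 0.1 rad), for 0.2 s.
At the end, for the whole second after the job is handed in: All three slices lie in the trough, centres 8 mm or more below the board surface; the scraper stands blade first in the slanted slot, lower edge within 6 mm of the floor, 6 mm across, 8 mm along, slant within 0.12 rad, direction within 0.1 rad; slices and scraper at rest (all of step 1 and all of step 2 and linear speed of each of slice_a, slice_b, slice_c, scraper below 0.02 m/s); the robot touches nothing.
It fails at once if the robot or gripper touches a bread slice (contact force between any of the arm, the fingers and slice_a above 0.3 N or contact force between any of the arm, the fingers and slice_b above 0.3 N or contact force between any of the arm, the fingers and slice_c above 0.3 N).
It fails at once if a bystander is moved more than 40 mm (distance of any of mug, bowl, shaker from where it was at the start of the episode above 0.04 m).
It also fails if it takes over 61 s, if anything falls off the work surface, if the arm or the gripper's body presses on something with over 40 N, if the wrist force passes 120 N, or if a joint passes its speed limit or range.

## Robot

A 6-joint arm with a two-finger parallel gripper is mounted at the origin on the work surface. World frame = base frame: x ahead of the robot, y to its left, z up, the work surface at z = 0. Lengths are in mm, angles in rad, forces in N, time in s.
With the tool pointing down it reaches from about 350 to 975 mm from the base axis. Payload 7.1 kg.
Tool frame: the origin (TCP) lies midway between the tips of the shut fingers; the grasp point (between the pads) lies 19 mm behind it; z points along the fingers, y is the line along which they close (so a half turn about z gives the same grasp; the last joint's range is limited). The gripper opens to 88 mm and grips with 3 to 60 N. Pads are 20 mm wide; open, the fingers measure 115 mm over their backs; the gripper's body (75 mm by 178 mm) begins 61 mm behind the grasp point.
Start: joints at [-1.187, 0.423, 1.63, -0, 1.089, -0.019], TCP at [245.013, -574.955, 222.675] pointing down, gripper open.
Joint ranges: [-3, 3], [-0.9, 2.11], [0.09, 2.58], [-1.31, 4.45], [0.11, 2.69], [-2.54, 2.54]. Speed limits (rad/s): [2.39, 2.39, 3.01, 3.14, 3.14, 3.14].

## Interface

Orientations are given as a rotation vector (axis times angle).
In Python, from workcell import ctrl gives the robot as it stands.
- The arm moves only by the shell command python3 -m pendant 'ROWS'. ROWS is a JSON object of lists of equal length, an entry for each row: "grip": the opening, from -1 (shut) to 1 (fully open); "linear": the shift along the tool's x, y, z in mm, a list of three; "angular": the turn, a rotation vector about the tool's x, y, z in rad, a list of three. In form: {"grip": [grip, ...], "linear": [[tx, ty, tz], ...], "angular": [[ax, ay, az], ...]}. A call has 1 to 12 rows; each row shifts and turns the commanded pose from where the row before left it, along the tool's axes as they then stand; what a row does not reach is not made up. A row lasts 1/12 s, in which the tool goes at most 41.7 mm and 7.16 degrees, less where a joint would pass 70% of its speed; a pose out of reach is approached as far as the arm can. A call with a gripper value outside its range is refused whole. The fingers move at their own pace and stop on an object; the grip force is fixed at half the most. Time passes only in rows, so rows that do not move let the fingers close. It gives the time, the measured TCP pose, the force, the opening and the grip force at its end, in the units of the state.
- ctrl.get_obs(): the state, without advancing time (a new reading comes with each control period).
- ctrl.get_image(name): name is "scene" or "top" or "wrist"; returns the picture (400x640x3 uint8, red, green, blue); there is no depth.
- ctrl.camera_params(name): a dict with "vfov" (degrees; the focal length in pixels is half the picture's height over the tangent of half this angle, whatever the lens; pixels are square), "cx", "cy" (the principal point, pixels), "k1" (the pictures are not rectified: a ray, as slopes to the right and down, at radius r is drawn at 1 + k1 r^2 times it, then the intrinsics apply), "R" (3x3) and "t" (3): a world point X has camera coordinates R X + t; the wrist camera has in their place "T_tool_cam" (4x4, takes a point from camera to tool coordinates, whose origin is the TCP and whose axes are the flange's). Camera axes: x right, y down, z forward; pixel columns grow to the right and rows downward; lengths in mm; the calibration is good to about 2 mm. A picture is of the moment at which its call begins: read the wrist's pose just before it. camera_params takes no time and is no camera call.
- ctrl.close_job(): hands the job in; it is judged then, once.
The state is a dict: "t": time; "qpos": joint angles; "qvel": joint speeds; "joint_torque": joint torques, N m; "ee_pos": TCP position; "orientation": TCP orientation; "ft_force": force on the tool from outside, world axes, zero at the start; "moment": the same for the moment, N m; "width": finger opening in mm; "grasp_force": force on a finger pad.
Only numpy, scipy, OpenCV 4.12 (cv2) and the standard library are available. Lean on these libraries where they do the work, as an engineer would, in place of code of your own. Each camera call takes 0.05 s, during which the arm holds its last target. There are 200 camera calls.

## Working session

There is one attempt and no reset: what is moved stays moved. The work goes in short steps, Python scripts to look and compute and a shell command to move; the robot and the scene stay as the last step left them, time stands still between calls to the robot, and variables do not carry over. Pictures are saved under pics/ and viewed, at most 10 in all, crops included, and the job is handed in when it is done.

```bash
mkdir -p pics; ls
python3 - <<'E'
from workcell import ctrl
import cv2,numpy as np
o=ctrl.get_obs();print({k:np.round(v,3).tolist() for k,v in o.items()})
for n in("scene","top","wrist"):
    im=ctrl.get_image(n);cv2.imwrite(f"pics/{n}0.png",im[:,:,::-1])
    p=ctrl.camera_params(n);print(n,{k:np.round(v,4).tolist() for k,v in p.items()})
E
```

```text
pics
{'t': 0.0, 'qpos': [-1.187, 0.424, 1.631, -0.0, 1.089, -0.019], 'qvel': [0.0, -0.001, -0.002, 0.0, 0.001, 0.001], 'joint_torque': [-0.003, -54.464, -27.366, 0.064, 0.023, -0.0], 'ee_pos': [244.792, -574.452, 221.891], 'orientation': [-3.077, -0.628, 0.0], 'ft_force': [1.893, 0.027, 0.207], 'moment': [0.068, 0.03, 0.037], 'grasp_force': 0.0, 'width': 87.879}
scene {'vfov': 42.3271, 'cx': 318.1099, 'cy': 204.8364, 'k1': -0.1301, 'R': [[0.0634, 0.998, 0.007], [0.7967, -0.0464, -0.6027], [-0.6011, 0.0437, -0.798]], 't': [-35.0939, -426.495, 1689.8601]}
top {'vfov': 53.6602, 'cx': 319.8241, 'cy': 199.6565, 'k1': -0.0297, 'R': [[-0.0214, -0.9998, 0.0059], [-0.9899, 0.0204, -0.1406], [0.1404, -0.0089, -0.99]], 't': [-3.8919, 556.3237, 1155.2601]}
wrist {'vfov': 58.5734, 'cx': 319.9313, 'cy': 197.1347, 'k1': 0.015, 'T_tool_cam': [[0.0001, -0.9595, -0.2818, 76.5793], [1.0, -0.0001, 0.0005, 1.1482], [-0.0005, -0.2818, 0.9595, -161.9025], [0.0, 0.0, 0.0, 1.0]]}
```

View pics/scene0.png

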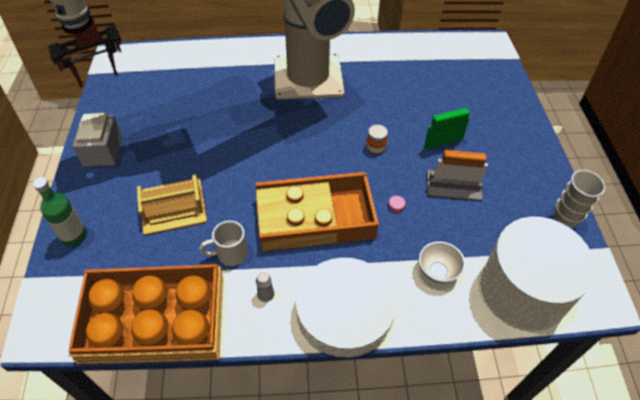

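View pics/top0.png

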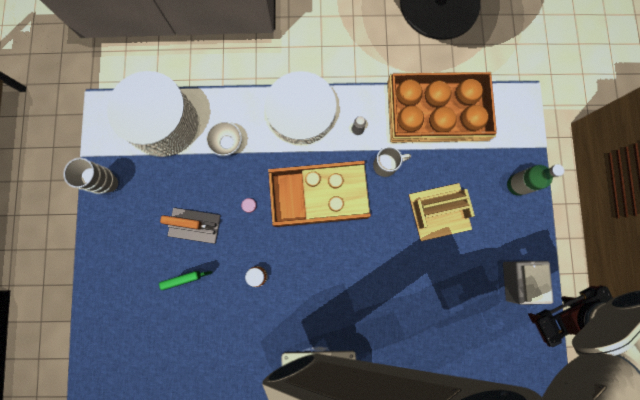

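Candidates for the scraper: the orange-grip, white-blade one in the grey stand (scene 462,172; top 182,223) and the green look-alike (scene 447,130; top 182,280). I choose the orange-grip one. For the slices: yellow ones on the board at top (313,179), (336,181) and (336,204). The pink one at (248,205) is not meant. Next is one close crop sheet.

```bash
cat > h.py <<'E'
import cv2,numpy as np
from scipy.spatial.transform import Rotation as Ro
from workcell import ctrl
def cam(n,obs=None):
    p=ctrl.camera_params(n);f=200/np.tan(np.radians(p['vfov'])/2)
    K=np.array([[f,0,p['cx']],[0,f,p['cy']],[0,0,1.]]);D=np.array([p['k1'],0,0,0.])
    if n=='wrist':
        T=np.eye(4);T[:3,:3]=Ro.from_rotvec(obs['orientation']).as_matrix();T[:3,3]=obs['ee_pos']
        W=T@np.array(p['T_tool_cam']);R=W[:3,:3].T;t=-R@W[:3,3]
    else: R=np.array(p['R']);t=np.array(p['t'])
    return K,D,R,t
def ray(c,uv):
    K,D,R,t=c;q=cv2.undistortPoints(np.array(uv,float).reshape(-1,1,2),K,D).reshape(-1,2)
    return -R.T@t,(np.c_[q,np.ones(len(q))])@R   # origin, dirs (rows)
def onz(c,uv,z):
    o,d=ray(c,uv);return o+d*((np.asarray(z)-o[2])/d[:,2])[:,None]
def tri(rays): # list of (cam,uv)
    A=np.zeros((3,3));b=np.zeros(3)
    for c,uv in rays:
        o,d=ray(c,uv);d=d[0]/np.linalg.norm(d[0]);M=np.eye(3)-np.outer(d,d);A+=M;b+=M@o
    x=np.linalg.solve(A,b);return x
def proj(c,X):
    K,D,R,t=c;return cv2.projectPoints(np.array(X,float).reshape(-1,1,3),cv2.Rodrigues(R)[0],t,K,D)[0].reshape(-1,2)
E
python3 - <<'E'
import cv2,numpy as np
t=cv2.imread('pics/top0.png');s=cv2.imread('pics/scene0.png')
c=lambda im,x,y,w,h,k:cv2.resize(im[y:y+h,x:x+w],None,fx=k,fy=k,interpolation=cv2.INTER_CUBIC)
o=np.zeros((600,800,3),np.uint8)
def put(a,x,y):o[y:y+a.shape[0],x:x+a.shape[1]]=a
put(c(s,415,140,80,70,4),0,0);put(c(t,145,190,90,65,4),330,0)   # scraper
put(c(s,125,165,90,75,3),0,300);put(c(t,400,175,85,75,3),280,300)
put(c(s,245,165,140,90,2),0,530-10-0) if 0 else None
put(c(t,260,155,120,75,2),545,300)
cv2.imwrite('pics/crop1.png',o)
E
```

```text
(no output)
```

View pics/crop1.png

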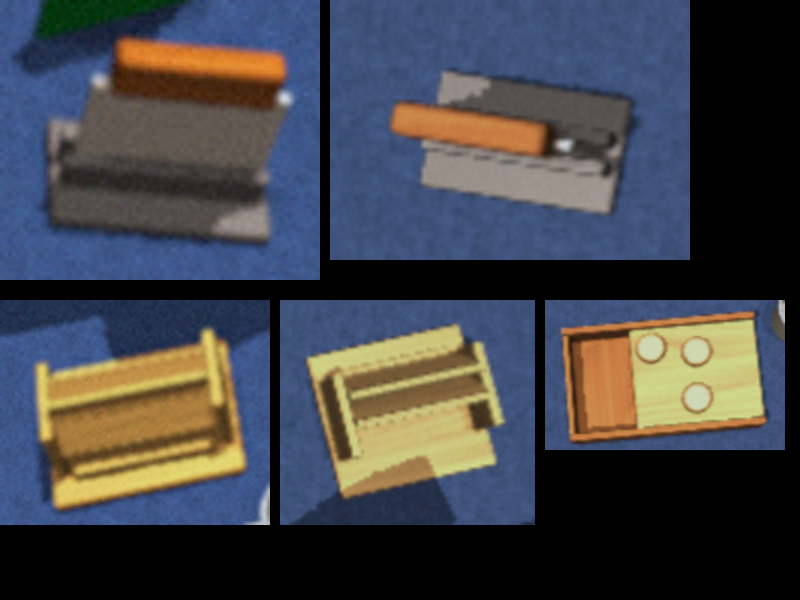

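The crop confirms the choice: orange grip and white blade in the grey stand (top about 180,223). The wooden holder shows two bars about 10 px apart in the top view, so it needs a close wrist view.

Run:
```python
from h import *
t=cv2.imread('pics/top0.png');s=cv2.imread('pics/scene0.png');ct=cam('top');cs=cam('scene')
def mask(im,lo,hi,box):
    m=cv2.inRange(cv2.cvtColor(im,cv2.COLOR_BGR2HSV),lo,hi);k=np.zeros_like(m);x,y,w,h=box;k[y:y+h,x:x+w]=m[y:y+h,x:x+w];return k
def rect(m):
    c=max(cv2.findContours(m,0,1)[0],key=cv2.contourArea);return cv2.minAreaRect(c)
rt=rect(mask(t,(5,150,90),(20,255,255),(145,200,70,50)));print('top grip',rt)
rs=rect(mask(s,(5,150,120),(20,255,255),(430,145,65,30)));print('scene grip top face',rs)
bt=cv2.boxPoints(rt);bs=cv2.boxPoints(rs);print(onz(ct,bt,131).round(1).tolist());print(onz(cs,bs,131).round(1).tolist())
print('tri ends',tri([(ct,[163,219]),(cs,[485,155])]),)
print('tri ctr',tri([(ct,rt[0]),(cs,rs[0])]))
# station: outline corners in top (rail tops)
P=[[270.5,166.5],[364.5,156.5+1],[370,213.5-1.5],[273,225]]
print('station corners z66',onz(ct,P,66).round(1).tolist())
print('slices z68',onz(ct,[[312.7,179],[336,180.7],[336.2,204]],68).round(1).tolist())
print('stand corners z34',onz(ct,[[145+27,208],[145+75,214],[145+70.5,243],[145+23,236]],[34]*4).round(1).tolist())
print('holder',onz(ct,[[409.5,194.5],[459.5,184],[472,229],[421,240]],[12]*4).round(1).tolist())
print('mug,bowl,shaker',onz(ct,[[388,161],[225,139],[359,125]],[85,50,90]).round(0).tolist())
```

```text
top grip ((179.46531677246094, 221.72543334960938), (37.634159088134766, 7.983002662658691), 8.746161460876465)
scene grip top face ((464.5, 155.00001525878906), (41.6326904296875, 6.957187175750732), 6.340191841125488)
[[487.4, 428.7, 131.0], [509.3, 426.1, 131.0], [491.3, 321.9, 131.0], [469.5, 324.8, 131.0]]
[[498.0, 321.5, 131.0], [474.3, 328.7, 131.0], [495.3, 433.9, 131.0], [518.7, 425.4, 131.0]]
tri ends [498.71963545 426.98239566 129.33014919]
tri ctr [490.24649361 379.23147255 123.52038882]
station corners z66 [[655.4, 129.9, 66.0], [677.4, -152.2, 66.0], [512.6, -162.2, 66.0], [480.3, 123.2, 66.0]]
slices z68 [[614.4, 4.5, 68.0], [607.9, -64.5, 68.0], [538.1, -63.2, 68.0]]
stand corners z34 [[540.5, 433.0, 34.0], [519.3, 286.8, 34.0], [432.4, 299.1, 34.0], [456.1, 442.5, 34.0]]
holder [[570.4, -294.6, 12.0], [600.4, -453.5, 12.0], [459.1, -482.4, 12.0], [429.0, -322.5, 12.0]]
mug,bowl,shaker [[661.0, -219.0, 85.0], [748.0, 271.0, 50.0], [771.0, -137.0, 90.0]]
```

```bash
python3 -m pendant '{"grip":[1,1,1,1,1,1,1],"linear":[[40,-5,0],[40,-5,0],[40,-5,0],[40,-5,0],[40,-5,0],[40,-5,0],[30,0,0]],"angular":[[0,0,0],[0,0,0],[0,0,0],[0,0,0],[0,0,0],[0,0,0],[0,0,0]]}'
cat > snap.py <<'E'
from h import *;import sys,pickle
def snap(n):
    o=ctrl.get_obs();im=ctrl.get_image('wrist');cv2.imwrite(f'pics/{n}.png',im[:,:,::-1]);pickle.dump({k:o[k] for k in('ee_pos','orientation','t')},open(f'pics/{n}.pkl','wb'));print(n,np.round(o['ee_pos'],1),np.round(o['orientation'],3),np.round(o['t'],2),np.round(o['qvel'],3).max())
snap(sys.argv[1])
E
python3 -m pendant '{"grip":[1,1],"linear":[[0,0,0],[0,0,0]],"angular":[[0,0,0],[0,0,0]]}' >/dev/null
python3 snap.py w1
python3 -m pendant '{"grip":[1,1,1,1,1],"linear":[[10,-35,0],[10,-35,0],[10,-35,0],[0,0,0],[0,0,0]],"angular":[[0,0,0],[0,0,0],[0,0,0],[0,0,0],[0,0,0]]}'
python3 snap.py w2
python3 - <<'E'
import cv2,numpy as np
a=cv2.imread('pics/w1.png');b=cv2.imread('pics/w2.png')
cv2.imwrite('pics/w12.png',cv2.resize(np.vstack([a,b]),(480,600),interpolation=3) if 0 else cv2.resize(np.hstack([a,b]),(800,250)))
E
```

```text
t: 0.73
ee_pos: [483.8, -439.1, 222.5]
orientation: [-3.077, -0.63, -0.0]
ft_force: [-0.5, 0.0, -0.1]
width: 88.2
grasp_force: 0.0
w1 [ 482.8 -440.4  222.2] [-3.077e+00 -6.330e-01  1.000e-03] 0.9 0.021
t: 1.37
ee_pos: [466.7, -332.7, 222.9]
orientation: [-3.078, -0.629, 0.001]
ft_force: [0.6, -0.7, 0.4]
width: 88.2
grasp_force: 0.0
w2 [ 466.7 -332.7  222.9] [-3.078e+00 -6.290e-01  1.000e-03] 1.37 0.025
```

View pics/w12.png

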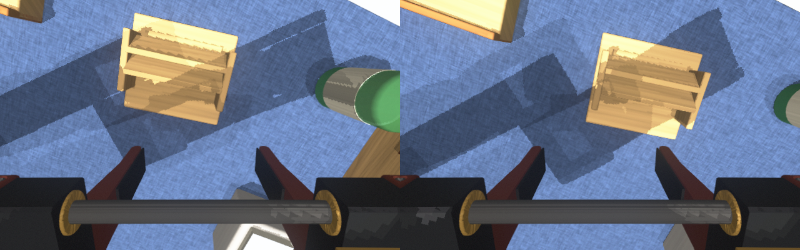

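The wrist views show the holder at about (285,110) in w1 and (395,135) in w2. I need an enlarged crop to pick the edges.

Run:
```python
import cv2,numpy as np
a=cv2.imread('pics/w1.png')[10:210,180:393];b=cv2.imread('pics/w2.png')[40:240,300:513]
k=1.87
o=np.vstack([cv2.resize(a,(400,376),interpolation=3)])
A=[cv2.resize(i,(400,376),interpolation=2) for i in(a,b)]
cv2.imwrite('pics/h12.png',np.hstack(A))
```

```text
(no output)
```

View pics/h12.png

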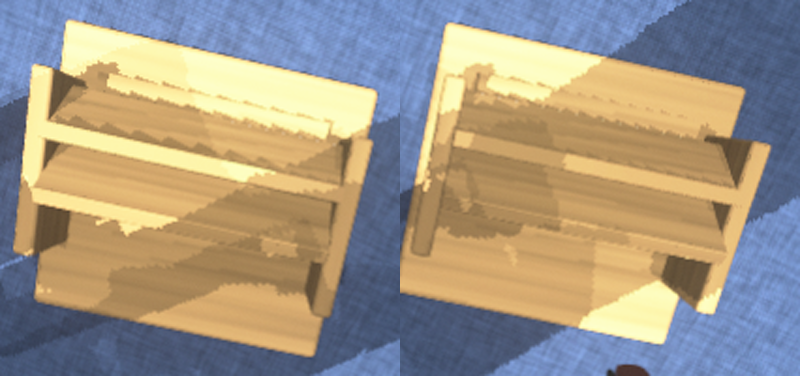

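The crop (w1 left, w2 right) shows a base plate, two end cheeks, an upper bar at (48,122)-(340,185), a lower bar at (35,187)-(328,258) and a bright strip on the far side at (110,75)-(330,130). Triangulating these will show which is the slot.

Run:
```python
from h import *;import pickle
c1=cam('wrist',pickle.load(open('pics/w1.pkl','rb')));c2=cam('wrist',pickle.load(open('pics/w2.pkl','rb')))
k=213/400
P={'barL':((48,122),(57,132)),'barR':((340,185),(335,190)),'lowL':((35,187),(45,208)),'lowR':((328,258),(322,258)),'stripL':((110,75),(85,75)),'stripR':((330,122),(305,128)),
'chRfar':((372,140),(370,143)),'chRnear':((325,315),(312,312)),'chLfar':((35,65),(47,75)),'chLnear':((15,252),(15,253)),
'b1':((67,20),(48,25)),'b2':((378,92),(345,90)),'b3':((318,355),(262,343))}
for n,(a,b) in P.items():
    a=[180+a[0]*k,10+a[1]*k];b=[300+b[0]*k,40+b[1]*k];X=tri([(c1,a),(c2,b)])
    e=np.linalg.norm(proj(c1,X)-a);print(n,X.round(1),round(e,1))
```

```text
barL [ 527.9 -317.9   67.7] 0.6
barR [ 554.8 -449.3   66.7] 0.6
lowL [ 498.4 -325.4   82.3] 4.0
lowR [ 523.3 -457.4   72.8] 0.1
stripL [ 558.4 -322.6    7.8] 0.0
stripR [ 579.6 -436.3   28.6] 1.9
chRfar [ 579.3 -454.4   64.2] 0.4
chRnear [ 497.5 -468.    69.8] 0.1
chLfar [ 548.5 -303.9   63.2] 0.1
chLnear [ 467.5 -322.    69.2] 0.1
b1 [ 573.7 -294.6    9.7] 0.5
b2 [ 606.3 -454.7    6.2] 0.2
b3 [ 459.3 -488.    -3.8] 0.6
```

Upper bar z≈70 is the upper wall (+x, away from the robot), lower bar z≈80 is the lower wall. The slot therefore leans towards the robot, with yaw ≈11.4°. Next I'll yaw and tilt to the insertion pose and look straight down the slot.

```bash
python3 -m pendant '{"grip":[1,1,1,1,1,1,1,1,1,1,1,1],"linear":[[0,0,0],[0,0,0],[0,0,0],[0,0,0],[0,0,0],[0,0,0],[0,0,0],[0,0,0],[0,0,0],[0,0,0],[0,0,0],[0,0,0]],"angular":[[0,0,-0.114],[0,0,-0.114],[0,0,-0.114],[0,0,-0.114],[0,0,-0.114],[0,0,-0.114],[0,0,-0.114],[0,0,-0.114],[0,0,-0.114],[0,0,-0.114],[0,0,-0.114],[0,0,-0.114]]}'
python3 -m pendant '{"grip":[1,1,1,1,1,1,1,1,1],"linear":[[0,0,0],[0,0,0],[0,0,0],[0,0,0],[0,0,0],[-32,-20,8],[-32,-20,8],[0,0,0],[0,0,0]],"angular":[[-0.105,0,0],[-0.105,0,0],[-0.105,0,0],[-0.105,0,0],[-0.105,0,0],[0,0,0],[0,0,0],[0,0,0],[0,0,0]]}'
python3 snap.py w3
python3 - <<'E'
import cv2
from h import *
print(np.round(ctrl.get_obs()['qpos'],2))
a=cv2.imread('pics/w3.png');cv2.imwrite('pics/w3b.png',cv2.resize(a,(800,500),interpolation=2))
E
```

```text
t: 2.42
ee_pos: [467.8, -335.3, 222.7]
orientation: [1.984, 2.435, -0.0]
ft_force: [0.2, 0.5, -0.6]
width: 87.8
grasp_force: 0.0
t: 3.17
ee_pos: [453.2, -404.1, 187.6]
orientation: [1.75, 2.131, 0.568]
ft_force: [-0.2, 0.1, 0.9]
width: 87.6
grasp_force: 0.0
w3 [ 453.2 -404.1  187.6] [1.75  2.131 0.568] 3.17 0.043
[-0.98  0.39  1.9   0.71  0.78 -1.68]
```

View pics/w3b.png

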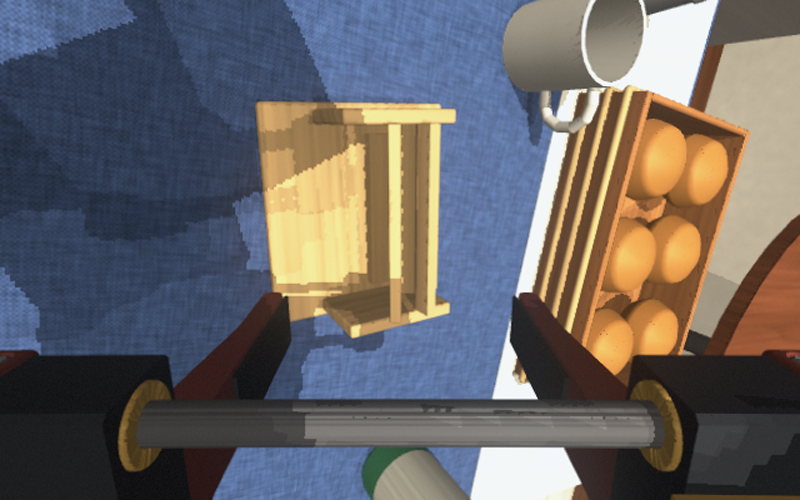

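Looking down the slot, its mouth lies between the lower wall bar (enlarged x 388–401) and the upper bar (427–439), y 125–310. One zoom follows.

Run:
```python
import cv2
a=cv2.imread('pics/w3.png')[80:265,245:370];cv2.imwrite('pics/w3c.png',cv2.resize(a,None,fx=3.2,fy=3.2,interpolation=2))
```

```text
(no output)
```

View pics/w3c.png

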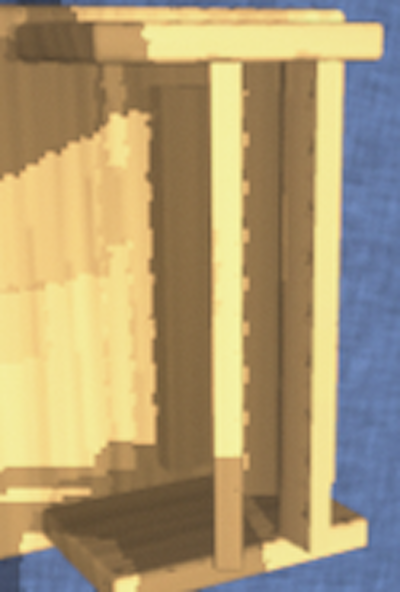

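Run:
```python
from h import *;import pickle
C=[cam('wrist',pickle.load(open(f'pics/w{i}.pkl','rb'))) for i in(1,2,3)]
k=213/400
f1=lambda p:[180+p[0]*k,10+p[1]*k];f2=lambda p:[300+p[0]*k,40+p[1]*k];f3=lambda p:[245+p[0]/3.2,80+p[1]/3.2]
def pl(c,a,b):
    o,d=ray(c,[a,b]);n=np.cross(d[0],d[1]);n/=np.linalg.norm(n);return n,n@o
def line(L):
    N=np.array([p[0] for p in L]);D=np.array([p[1] for p in L])
    u,s,v=np.linalg.svd(N);dirn=v[2];x=np.linalg.lstsq(N,D,rcond=None)[0]  # min-norm pt
    y=-389; x=x+dirn*(y-x[1])/dirn[1];return x,dirn/np.sign(dirn[1]),N@x-D
th=np.radians(11.4);xh=np.array([np.cos(th),np.sin(th)]);yh=np.array([-xh[1],xh[0]])
for nm,a,b,c in[('low',[(35,187),(328,258)],[(45,208),(322,258)],[(242,62),(241,570)]),
 ('upOuter',[(48,122),(340,185)],[(57,132),(335,190)],[(342,62),(331,500)])]:
    q=[pl(C[0],f1(a[0]),f1(a[1])),pl(C[1],f2(b[0]),f2(b[1])),pl(C[2],f3(c[0]),f3(c[1]))]
    for s in([0,1,2],[0,2],[1,2]):
        x,d,r=line([q[i] for i in s]);print(nm,s,x.round(1),'xh',(x[:2]@xh).round(1),'yaw',np.degrees(np.arctan2(-d[0],d[1])).round(1),r.round(1))
for nm,p,z in[('low in',[(242,62),(241,570)],78.9),('flare start',[(282,62),(280,545)],34+32*.866+2.7),('flaretop',[(318,62),(310,552)],72),('uptop out',[(342,62),(331,500)],70)]:
    X=onz(C[2],[f3(i) for i in p],z);print(nm,X.round(1).tolist(),(X[:,:2]@xh).round(1),(X[:,:2]@yh).round(1),'yaw',np.degrees(np.arctan2(X[1,0]-X[0,0],X[0,1]-X[1,1])).round(1))
```

```text
low [0, 1, 2] [ 510.3 -389.    84.7] xh 423.3 yaw 11.3 [ 1.5 -1.4 -0.1]
low [0, 2] [ 511.5 -389.    82.5] xh 424.6 yaw 10.0 [0. 0.]
low [1, 2] [ 509.1 -389.    86.6] xh 422.2 yaw 12.4 [0. 0.]
upOuter [0, 1, 2] [ 541.8 -389.    81.5] xh 454.3 yaw 11.6 [ 0.3 -0.3 -0. ]
upOuter [0, 2] [ 542.2 -389.    81. ] xh 454.6 yaw 11.6 [0. 0.]
upOuter [1, 2] [ 541.5 -389.    82. ] xh 454.0 yaw 11.6 [-0. -0.]
low in [[500.6, -322.5, 78.9], [526.6, -455.3, 78.9]] [427.  426.3] [-415.1 -550.4] yaw 11.1
flare start [[520.7, -318.9, 64.4], [548.5, -454.3, 64.4]] [447.4 447.9] [-415.6 -553.7] yaw 11.6
flaretop [[526.8, -317.7, 72.0], [554.2, -453.7, 72.0]] [453.6 453.6] [-415.5 -554.3] yaw 11.4
uptop out [[535.6, -316.0, 70.0], [559.7, -438.3, 70.0]] [462.6 462. ] [-415.7 -540.3] yaw 11.2
```

```bash
python3 -m pendant '{"grip":[1,1,1,1,1],"linear":[[0,0,-10],[0,0,-10],[0,0,0],[0,0,0],[0,0,0]],"angular":[[0.105,0,0],[0.105,0,0],[0.105,0,0],[0.105,0,0],[0.105,0,0]]}'
python3 -m pendant '{"grip":[1,1,1,1,1,1,1,1,1,1,1,1],"linear":[[35,19,-5],[35,19,-5],[35,19,-5],[35,19,-5],[35,19,-5],[35,19,-5],[35,19,-5],[35,19,-5],[35,19,-5],[35,19,-5],[0,0,0],[0,0,0]],"angular":[[0,0,0],[0,0,0],[0,0,0],[0,0,0],[0,0,0],[0,0,0],[0,0,0],[0,0,0],[0,0,0],[0,0,0],[0,0,0],[0,0,0]]}'
python3 snap.py s1
python3 -m pendant '{"grip":[1,1,1,1,1,1,1,1,1,1,1,1],"linear":[[40,0,0],[40,0,0],[40,0,0],[40,0,0],[40,0,0],[40,0,0],[40,0,0],[40,0,0],[40,0,0],[25,0,0],[0,0,0],[0,0,0]],"angular":[[0,0,0.035],[0,0,0.035],[0,0,0.035],[0,0,0.035],[0,0,0.035],[0,0,0.035],[0,0,0.035],[0,0,0.035],[0,0,0.035],[0,0,0.03],[0,0,0],[0,0,0]]}'
python3 snap.py g1
python3 - <<'E'
import cv2,numpy as np
a=cv2.imread('pics/s1.png');b=cv2.imread('pics/g1.png')
cv2.imwrite('pics/s1g1.png',np.hstack([cv2.resize(i,(400,250),interpolation=3) for i in(a,b)]))
from h import *
print(np.round(ctrl.get_obs()['qpos'],2))
E
```

```text
t: 3.63
ee_pos: [446.4, -403.2, 208.8]
orientation: [-1.988, -2.432, 0.011]
ft_force: [-0.1, -0.2, 0.2]
width: 87.7
grasp_force: 0.0
t: 4.63
ee_pos: [562.8, -19.7, 257.3]
orientation: [-1.982, -2.437, 0.0]
ft_force: [-0.1, -0.2, 0.1]
width: 87.6
grasp_force: 0.0
s1 [562.8 -19.7 257.3] [-1.982 -2.437  0.   ] 4.63 0.023
t: 5.68
ee_pos: [543.8, 360.1, 256.0]
orientation: [-2.374, -2.055, 0.004]
ft_force: [0.3, -0.9, -0.2]
width: 87.5
grasp_force: 0.0
g1 [543.8 360.1 256. ] [-2.374 -2.055  0.004] 5.68 0.029
[0.57 0.43 1.54 0.   1.18 0.71]
```

View pics/s1g1.png

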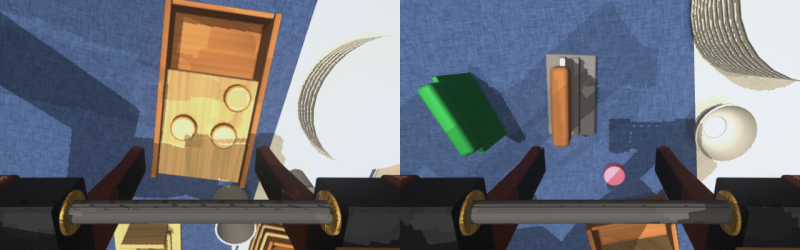

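Left (s1): slices at (237,97), (223,135) and (183,127) in half-size pixels on the board, with the trough at the top. Right (g1): the orange grip at about (561,105), with the green look-alike to its left at (460,115).

Run:
```python
from h import *;import pickle
ld=lambda n:cam('wrist',pickle.load(open(f'pics/{n}.pkl','rb')))
cg=ld('g1');cS=ld('s1');ct=cam('top');cs=cam('scene')
g=cv2.imread('pics/g1.png');hs=cv2.cvtColor(g,cv2.COLOR_BGR2HSV)
m=cv2.inRange(hs,(3,110,60),(20,255,255));m[250:]=0;m[:,:220]=0;m[:,300:]=0
c=max(cv2.findContours(m,0,1)[0],key=cv2.contourArea);r=cv2.minAreaRect(c);print('grip rect',np.round(r[0],1),np.round(r[1],1),round(r[2],1))
b=cv2.boxPoints(r);print(b.round(0).tolist())
for z in(125,131):
  X=onz(cg,b,z);print(z,X.round(1).tolist(),X.mean(0).round(1))
print('tri w/top',tri([(cg,r[0]),(ct,[179.5,221.7])]).round(1),'all',tri([(cg,r[0]),(ct,[179.5,221.7]),(cs,[464.5,155])]).round(1))
k=1.6
sl=np.array([(237,97),(223,135),(183,127)])*k
print('slices',onz(cS,sl,68).round(0).tolist())
print('board end z50',onz(cS,np.array([(160,176),(237,184)])*k,50).round(0).tolist())
print('board/trough edge z50',onz(cS,np.array([(168,70),(257,82)])*k,50).round(0).tolist())
print('rails outer z66',onz(cS,np.array([(172,3),(153,176),(281,12),(241,186)])*k,66).round(0).tolist())
```

```text
grip rect [257.8 170. ] [128.3  32.2] 88.2
[[240.0, 106.0], [272.0, 105.0], [276.0, 234.0], [244.0, 235.0]]
125 [[489.6, 433.5, 125.0], [515.1, 430.7, 125.0], [498.8, 322.2, 125.0], [470.5, 325.3, 125.0]] [493.5 377.9 125. ]
131 [[490.9, 433.6, 131.0], [515.9, 430.8, 131.0], [500.0, 324.6, 131.0], [472.3, 327.6, 131.0]] [494.8 379.1 131. ]
tri w/top [491.5 379.7 116.8] all [491.4 379.6 122.9]
slices [[617.0, 8.0, 68.0], [610.0, -59.0, 68.0], [542.0, -59.0, 68.0]]
board end z50 [[518.0, -167.0, 50.0], [662.0, -154.0, 50.0]]
board/trough edge z50 [[501.0, 25.0, 50.0], [646.0, 36.0, 50.0]]
rails outer z66 [[493.0, 119.0, 66.0], [507.0, -159.0, 66.0], [648.0, 139.0, 66.0], [665.0, -147.0, 66.0]]
```

```bash
python3 -m pendant '{"grip":[1,1,1,1,1,1],"linear":[[3,-13,12],[3,-13,12],[3,-13,12],[2,-13,12],[0,0,0],[0,0,0]],"angular":[[0,0,0.017],[0,0,0],[0,0,0],[0,0,0],[0,0,0],[0,0,0]]}'
python3 snap.py g2
python3 - <<'E'
from h import *;import pickle
ld=lambda n:cam('wrist',pickle.load(open(f'pics/{n}.pkl','rb')))
R=[]
for n,x0,x1 in(('g1',220,300),('g2',230,420)):
    hs=cv2.cvtColor(cv2.imread(f'pics/{n}.png'),cv2.COLOR_BGR2HSV)
    m=cv2.inRange(hs,(3,110,60),(20,255,255));m[270:]=0;m[:,:x0]=0;m[:,x1:]=0
    c=max(cv2.findContours(m,0,1)[0],key=cv2.contourArea);r=cv2.minAreaRect(c);b=cv2.boxPoints(r)
    b=b[np.argsort(b[:,1])];R.append((ld(n),b[:2].mean(0),b[2:].mean(0),np.array(r[0])));print(n,b.round(0).tolist())
    print(onz(R[-1][0],[R[-1][1],R[-1][2]],131).round(1).tolist())
for i in(1,2,3):print(tri([(R[0][0],R[0][i]),(R[1][0],R[1][i])]).round(1))
E
```

```text
t: 6.23
ee_pos: [493.9, 377.9, 208.6]
orientation: [-2.393, -2.033, 0.004]
ft_force: [-0.1, -0.1, -0.2]
width: 87.8
grasp_force: 0.0
g2 [493.9 377.9 208.6] [-2.393 -2.033  0.004] 6.23 0.003
g1 [[272.0, 105.0], [240.0, 106.0], [276.0, 234.0], [244.0, 235.0]]
[[503.4, 432.2, 131.0], [486.1, 326.1, 131.0]]
g2 [[301.0, 123.0], [334.0, 123.0], [334.0, 269.0], [301.0, 269.0]]
[[501.2, 433.8, 131.0], [483.8, 328.6, 131.0]]
[500.8 432.3 115.3]
[482.1 319.7 114. ]
[491.8 379.  113.5]
```

```bash
python3 -m pendant '{"grip":[1,1,1,1,1,-1,-1,-1,-1,-1,-1,-1],"linear":[[0,0,28],[0,0,28],[0,0,28],[0,-1,29],[0,0,0],[0,0,0],[0,0,0],[0,0,0],[0,0,0],[0,0,0],[0,0,0],[0,0,0]],"angular":[[0,0,0],[0,0,0],[0,0,0],[0,0,0],[0,0,0],[0,0,0],[0,0,0],[0,0,0],[0,0,0],[0,0,0],[0,0,0],[0,0,0]]}'
python3 -m pendant '{"grip":[-1,-1,-1,-1,-1],"linear":[[0,0,0],[0,0,0],[0,0,0],[0,0,0],[0,0,-2]],"angular":[[0,0,0],[0,0,0],[0,0,0],[0,0,0],[0,0,0]]}'
```

```text
t: 7.28
ee_pos: [492.8, 380.2, 96.2]
orientation: [-2.392, -2.034, 0.001]
ft_force: [-0.3, -0.3, -0.7]
width: 44.8
grasp_force: 0.0
t: 7.7
ee_pos: [492.3, 379.8, 97.1]
orientation: [-2.392, -2.034, 0.004]
ft_force: [0.3, 0.3, -1.0]
width: 24.0
grasp_force: 29.9
```

```bash
python3 -m pendant '{"grip":[-1,-1,-1,-1,-1,-1,-1,-1,-1,-1,-1],"linear":[[0,0,-10],[0,0,-25],[0,0,-30],[0,0,-30],[0,0,-30],[0,0,-20],[-30,11,0],[-30,11,0],[-30,11,0],[-30,11,0],[-30,11,0]],"angular":[[0,0,0],[0,0,0],[0,0,0],[0,0,0],[0,0,0],[0,0,0],[0,0,0],[0,0,0],[0,0,0],[0,0,0],[0,0,0]]}'
python3 -m pendant '{"grip":[-1,-1,-1,-1,-1,-1,-1,-1,-1,-1,-1],"linear":[[-30,11,0],[-30,11,0],[-30,11,0],[-30,11,0],[-30,11,0],[-30,11,0],[-30,11,0],[-30,11,0],[-30,11,0],[-30,11,0],[-23,8,0]],"angular":[[0,0,0],[0,0,0],[0,0,0],[0,0,0],[0,0,0],[0,0,0],[0,0,0],[0,0,0],[0,0,0],[0,0,0],[0,0,0]]}'
python3 -m pendant '{"grip":[-1,-1,-1,-1,-1,-1,-1,-1,-1,-1,-1,-1],"linear":[[0,0,0],[0,0,0],[0,0,0],[0,0,0],[0,0,0],[0,0,0],[0,0,0],[0,0,0],[0,0,0],[0,0,0],[0,0,0],[0,0,0]],"angular":[[0,0,0.111],[0,0,0.111],[0,0,0.111],[0,0,0.111],[0,0,0.111],[0,0,0.111],[0,0,0.111],[0,0,0.111],[0,0,0.111],[0,0,0.111],[0,0,0.111],[0,0,0.113]]}'
python3 snap.py p1
python3 - <<'E'
from h import *
o=ctrl.get_obs();R=Ro.from_rotvec(o['orientation']).as_matrix();print(np.degrees(np.arctan2(R[1,0],R[0,0])),o['qpos'].round(2) if hasattr(o['qpos'],'round') else o['qpos'])
ims=[]
for n in('scene','top'):
    im=ctrl.get_image(n)[:,:,::-1];cv2.imwrite(f'pics/{n}1.png',im);ims.append(im)
w=cv2.imread('pics/p1.png')
a=cv2.resize(ims[0][110:270,220:480],(400,246));b=cv2.resize(ims[1][90:250,250:510],(400,246));c=cv2.resize(w,(480,300))
out=np.zeros((560,800,3),np.uint8);out[:246,:400]=a;out[:246,400:]=b;out[250:550,:480]=c;cv2.imwrite('pics/m1.png',out)
E
```

```text
t: 8.62
ee_pos: [523.0, 221.7, 243.2]
orientation: [-2.392, -2.035, 0.001]
ft_force: [0.7, -0.1, -1.6]
width: 23.7
grasp_force: 29.9
t: 9.53
ee_pos: [587.8, -117.1, 242.9]
orientation: [-2.393, -2.034, 0.002]
ft_force: [0.9, -0.6, -1.7]
width: 23.8
grasp_force: 29.9
t: 10.53
ee_pos: [587.5, -114.6, 242.8]
orientation: [-3.139, -0.11, 0.003]
ft_force: [-0.0, -0.7, -1.5]
width: 23.9
grasp_force: 29.9
p1 [ 587.5 -114.6  242.8] [-3.139e+00 -1.100e-01  3.000e-03] 10.53 1.349
3.6183437058490027 [-0.21  0.36  1.67 -0.    1.11  1.3 ]
```

View pics/m1.png

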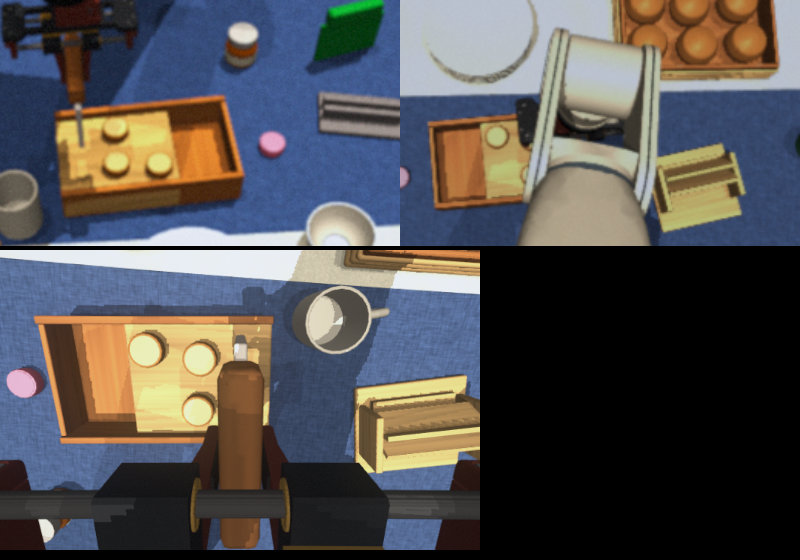

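The blade hangs clear behind all three slices. In p1 the station's rails run at y≈67 and 192 (half-size pixels), from x≈36 to 272. I'll check the centring from this view.

Run:
```python
from h import *;import pickle
o=pickle.load(open('pics/p1.pkl','rb'));c=cam('wrist',o);k=4/3
P=np.array([(36,68),(272,67),(62,192),(180,189)])*k
X=onz(c,P,66);print('outer rail',X.round(1).tolist())
S=onz(c,np.array([(148,97),(201,106),(199,159)])*k,68);print('sl',S.round(0).tolist())
print('edge of board z50',onz(c,np.array([(125,75),(137,182)])*k,50).round(0).tolist())
# scraper check: lower blade in scene
cs=cam('scene');R=Ro.from_rotvec(o['orientation']).as_matrix()
for s in(-65,65):print('pred blade low corner px scene',proj(cs,np.array(o['ee_pos'])+R@np.array([s,0,86])).round(1))
im=cv2.imread('pics/scene1.png');
for y in range(180,216,2):print(y,im[y,266:282].mean(1).astype(int).tolist())
```

```text
outer rail [[647.5, 133.9, 66.0], [669.3, -149.2, 66.0], [484.4, 122.5, 66.0], [499.9, -39.2, 66.0]]
sl [[623.0, 1.0, 68.0], [617.0, -65.0, 68.0], [546.0, -64.0, 68.0]]
edge of board z50 [[646.0, 35.0, 50.0], [499.0, 26.0, 50.0]]
pred blade low corner px scene [[268.5 163.7]]
pred blade low corner px scene [[272.8 206.5]]
180 [60, 74, 115, 157, 171, 166, 143, 96, 85, 86, 94, 100, 112, 116, 119, 118]
182 [118, 114, 120, 114, 102, 107, 115, 121, 125, 128, 130, 133, 120, 126, 127, 126]
184 [99, 91, 94, 91, 93, 89, 89, 80, 71, 62, 57, 58, 49, 53, 53, 52]
186 [43, 34, 51, 67, 90, 91, 85, 61, 55, 53, 58, 59, 66, 67, 85, 93]
188 [112, 119, 114, 107, 97, 88, 95, 124, 149, 157, 166, 162, 170, 165, 175, 190]
190 [187, 186, 180, 160, 118, 94, 104, 142, 179, 187, 187, 188, 185, 182, 187, 185]
192 [179, 178, 178, 161, 128, 97, 103, 133, 164, 183, 184, 180, 187, 183, 181, 182]
194 [181, 181, 179, 164, 130, 101, 98, 115, 153, 175, 180, 178, 165, 164, 161, 160]
196 [178, 178, 176, 166, 140, 103, 94, 108, 144, 173, 175, 168, 161, 159, 157, 160]
198 [179, 181, 179, 181, 158, 117, 92, 105, 139, 175, 180, 175, 168, 167, 161, 166]
200 [183, 185, 182, 179, 162, 120, 91, 104, 143, 172, 183, 177, 172, 155, 158, 155]
202 [180, 177, 179, 177, 154, 127, 95, 103, 128, 156, 168, 169, 160, 146, 142, 148]
204 [166, 169, 165, 165, 159, 129, 103, 99, 122, 151, 169, 171, 163, 151, 150, 147]
206 [168, 169, 166, 172, 173, 162, 155, 151, 158, 161, 171, 172, 164, 158, 153, 155]
208 [172, 170, 171, 172, 169, 168, 175, 171, 171, 167, 160, 150, 156, 156, 157, 152]
210 [151, 155, 159, 159, 158, 160, 153, 156, 156, 154, 157, 154, 157, 156, 157, 160]
212 [156, 154, 151, 150, 161, 160, 155, 159, 158, 154, 157, 159, 164, 158, 160, 161]
214 [159, 162, 159, 159, 168, 172, 175, 175, 173, 174, 163, 162, 159, 162, 164, 163]
```

```bash
python3 -m pendant '{"grip":[-1,-1,-1,-1,-1,-1,-1],"linear":[[-1,0,20],[0,0,25],[0,0,25],[0,0,20],[0,0,14],[0,0,0],[0,0,0]],"angular":[[0,0,-0.012],[0,0,0],[0,0,0],[0,0,0],[0,0,0],[0,0,0],[0,0,0]]}'
```

```text
t: 11.27
ee_pos: [586.2, -114.6, 137.9]
orientation: [-3.138, -0.142, 0.005]
ft_force: [-0.8, 0.1, -1.3]
width: 23.9
grasp_force: 30.0
```

```bash
python3 -m pendant '{"grip":[-1,-1,-1,-1,-1,-1,-1,-1,-1,-1,-1],"linear":[[0,-8,0],[0,-10,0],[0,-10,0],[0,-10,0],[0,-10,0],[0,-10,0],[0,-10,0],[0,-10,0],[0,-10,0],[0,-10,0],[0,-10,0]],"angular":[[0,0,0.012],[0,0,0],[0,0,0],[0,0,0],[0,0,0],[0,0,0],[0,0,0],[0,0,0],[0,0,0],[0,0,0],[0,0,0]]}'
python3 -m pendant '{"grip":[-1,-1,-1,-1,-1,-1,-1,-1],"linear":[[0,-9,0],[0,-8,0],[0,-8,0],[0,-8,0],[0,-8,0],[0,-6,0],[0,0,0],[0,0,0]],"angular":[[0,0,0],[0,0,0],[0,0,0],[0,0,0],[0,0,0],[0,0,0],[0,0,0],[0,0,0]]}'
python3 - <<'E'
from h import *
im=ctrl.get_image('scene')[:,:,::-1];cv2.imwrite('pics/scene2.png',im)
w=ctrl.get_image('wrist')[:,:,::-1];cv2.imwrite('pics/wr2.png',w)
cv2.imwrite('pics/m2.png',np.hstack([cv2.resize(im[140:270,230:400],(400,306),interpolation=2),cv2.resize(w,(400,306))]))
E
```

```text
t: 12.18
ee_pos: [578.1, -6.0, 138.2]
orientation: [-3.139, -0.118, 0.003]
ft_force: [0.8, -1.2, -1.3]
width: 23.7
grasp_force: 30.0
t: 12.85
ee_pos: [574.7, 40.2, 138.3]
orientation: [-3.139, -0.119, 0.003]
ft_force: [0.3, -0.5, -1.3]
width: 23.8
grasp_force: 30.0
```

View pics/m2.png

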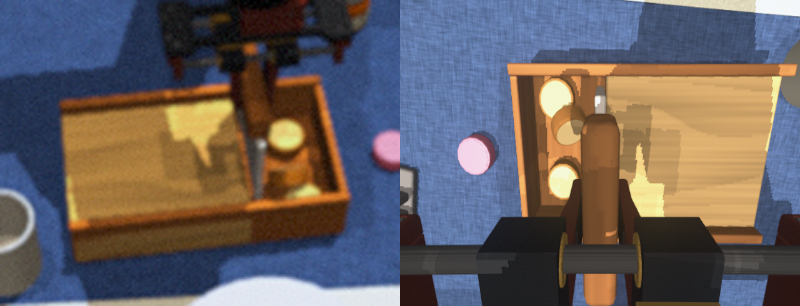

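The third slice shows as tilted at (570,127) in the wrist view, with two lying flat at (555,97) and (563,180). I'll raise the blade and measure.

```bash
python3 -m pendant '{"grip":[-1,-1,-1,-1,-1,-1],"linear":[[0,0,-25],[0,0,-30],[0,0,-25],[0,0,0],[0,0,0],[0,0,0]],"angular":[[0,0,0],[0,0,0],[0,0,0],[0,0,0],[0,0,0],[0,0,0]]}'
python3 snap.py t1
python3 -m pendant '{"grip":[-1,-1,-1,-1,-1,-1],"linear":[[0,25,0],[0,25,0],[0,20,0],[0,0,0],[0,0,0],[0,0,0]],"angular":[[0,0,0],[0,0,0],[0,0,0],[0,0,0],[0,0,0],[0,0,0]]}'
python3 snap.py t2
python3 - <<'E'
from h import *;import pickle
for n in('t1','t2'):
    c=cam('wrist',pickle.load(open(f'pics/{n}.pkl','rb')))
    im=cv2.imread(f'pics/{n}.png');hs=cv2.cvtColor(im,cv2.COLOR_BGR2HSV)
    # trough polygon at z=24 : station origin, axes
    th=np.radians(94.2);xs=np.array([np.cos(th),np.sin(th)]);ys=np.array([-xs[1],xs[0]]);O=np.array([578,-14])
    poly=[np.r_[O+a*xs+b*ys,30] for a,b in((50,-72),(140,-72),(140,72),(50,72))]
    pp=proj(c,poly);print(n,'poly',pp.round(0).tolist())
    roi=np.zeros(im.shape[:2],np.uint8);cv2.fillPoly(roi,[pp.astype(np.int32)],255)
    m=cv2.inRange(hs,(15,30,150),(35,150,255))&roi
    N,l,st,ce=cv2.connectedComponentsWithStats(m)
    for i in range(1,N):
        if st[i,4]>60: print(st[i].tolist(),ce[i].round(1).tolist(),onz(c,[ce[i]],24).round(0).tolist(),cv2.mean(hs,(l==i).astype(np.uint8))[:3])
    x,y,w,h=cv2.boundingRect(pp.astype(np.int32));print(x,y,w,h)
    s=hs[y:y+h:7,x:x+w:7]
    for r in s:print(' '.join('%02d%02d'%(p[1]//10,p[2]//10) for p in r))
E
```

```text
t: 13.45
ee_pos: [574.2, 39.4, 217.4]
orientation: [-3.139, -0.118, 0.005]
ft_force: [-1.3, -0.7, -1.9]
width: 23.8
grasp_force: 30.0
t1 [574.2  39.4 217.4] [-3.139 -0.118  0.005] 13.45 0.019
t: 14.0
ee_pos: [579.4, -29.7, 217.0]
orientation: [-3.138, -0.118, 0.007]
ft_force: [0.4, 0.2, -1.9]
width: 23.7
grasp_force: 30.0
t2 [579.4 -29.7 217. ] [-3.138 -0.118  0.007] 14.0 0.015
t1 poly [[322.0, 97.0], [227.0, 97.0], [237.0, 239.0], [322.0, 239.0]]
[306, 98, 9, 17, 107] [309.9, 105.2] [[638.0, 52.0, 24.0]] (15.728971962616821, 148.19626168224298, 244.214953271028)
[245, 101, 40, 39, 1104] [263.1, 118.6] [[622.0, 97.0, 24.0]] (30.046195652173914, 53.70742753623188, 244.8197463768116)
[312, 136, 11, 12, 97] [316.9, 141.7] [[603.0, 43.0, 24.0]] (15.989690721649485, 36.97938144329897, 185.4020618556701)
[265, 141, 38, 28, 737] [282.4, 154.4] [[588.0, 77.0, 24.0]] (19.227951153324288, 111.49253731343283, 231.2550881953867)
[254, 189, 36, 36, 993] [272.3, 207.0] [[532.0, 85.0, 24.0]] (29.982880161127895, 58.1238670694864, 244.94662638469285)
226 97 97 142
1007 1007 1412 1313 1522 1517 1411 
[... 2757 characters left out ...]
 1523 1523 1522 1622 1519
1207 1207 1307 1307 1513 1513 1522 1522 1522 1522 1423 1523 1523 1523 1621
1207 1207 1207 1207 1513 1513 1622 1510 1510 1509 1516 1622 1523 1523 1621
1409 1206 1206 1407 1513 1513 1023 0224 0224 0423 1509 1515 1523 1523 1621
1517 1206 1206 1206 1513 1619 0524 0324 0224 0224 0723 1408 1523 1523 1621
1522 1206 1207 1206 1512 1620 0324 0324 0324 0224 0224 1408 1522 1622 1622
1423 1106 1107 1306 1512 1513 0524 0524 0524 0524 0623 1622 1622 1621 1622
1523 1106 1107 1206 1409 1513 1620 0623 0524 0623 1618 1620 1620 1620 1622
1522 1106 1206 1206 1206 1513 1513 1513 1513 1513 1512 1513 1513 1513 1514
1522 1106 1206 1206 1308 1408 1408 1408 1408 1408 1408 1408 1508 1408 1408
```

Both flat slices and the tilted one triangulate to z≈24 inside the trough, so step 1 looks met. Next I'll measure the scraper's offset in the grasp.

Run:
```python
from h import *
o={'ee_pos':np.zeros(3),'orientation':np.zeros(3)};c=cam('wrist',o) # tool frame as world
for nm,P in {'grip end top':(55,0,-35),'grip end low':(55,0,1),'blade corner low +':(65,0,86),'blade corner top +':(65,0,-4),'blade low mid':(0,0,86),'g topface y+':(40,12,-35),'g topface y-':(40,-12,-35)}.items():print(nm,proj(c,[P]).round(1))
print('per mm end',proj(c,[(56,0,-35)])-proj(c,[(55,0,-35)]),proj(c,[(66,0,86)])-proj(c,[(65,0,86)]))
for n in('t2','t1','p1'):
    im=cv2.imread(f'pics/{n}.png')
    print(n)
    for y in range(100,190,3):print(y,[tuple(int(v) for v in im[y,x]) for x in(312,316,320,324,328)])
    hs=cv2.cvtColor(im,cv2.COLOR_BGR2HSV)
    if n=='t2':print(hs[185,270:370].tolist())
```

```text
grip end top [[316.  156.3]]
grip end low [[316.8 142.8]]
blade corner low + [[317.8 110.9]]
blade corner top + [[316.7 121.2]]
blade low mid [[317.9 202.7]]
g topface y+ [[348.5 196.5]]
g topface y- [[283.8 196.5]]
per mm end [[-0.00855392 -2.77160263]] [[-0.00249524 -1.5247449 ]]
t2
100 [(80, 124, 158), (101, 157, 198), (103, 159, 201), (103, 158, 202), (103, 159, 202)]
103 [(81, 125, 157), (100, 156, 198), (102, 157, 199), (101, 157, 199), (100, 155, 198)]
106 [(84, 128, 162), (101, 157, 200), (103, 159, 201), (104, 160, 201), (102, 159, 201)]
109 [(82, 125, 158), (100, 156, 198), (101, 157, 198), (101, 156, 199), (100, 157, 198)]
112 [(79, 122, 156), (95, 139, 173), (92, 136, 167), (94, 136, 169), (100, 155, 197)]
115 [(80, 122, 155), (86, 96, 103), (85, 94, 103), (87, 95, 104), (96, 150, 190)]
118 [(75, 115, 145), (85, 95, 103), (85, 94, 103), (86, 94, 102), (84, 131, 166)]
121 [(73, 107, 133), (86, 96, 104), (85, 93, 102), (87, 95, 104), (84, 120, 149)]
124 [(77, 99, 117), (110, 122, 131), (103, 112, 123), (99, 109, 118), (78, 98, 113)]
127 [(199, 213, 217), (242, 240, 236), (2
[... 7613 characters left out ...]
 (53, 87, 131), (51, 90, 134), (52, 91, 137), (51, 90, 136)]
166 [(47, 79, 118), (50, 83, 123), (55, 93, 140), (53, 93, 140), (54, 92, 138)]
169 [(49, 82, 123), (51, 85, 128), (50, 85, 127), (49, 84, 128), (48, 84, 128)]
172 [(49, 85, 127), (51, 87, 131), (51, 87, 130), (50, 86, 130), (52, 87, 131)]
175 [(52, 88, 132), (51, 88, 132), (53, 89, 134), (51, 88, 133), (53, 89, 134)]
178 [(51, 89, 133), (51, 87, 133), (51, 87, 134), (52, 89, 135), (54, 90, 136)]
181 [(53, 89, 133), (53, 88, 133), (51, 87, 134), (53, 89, 136), (52, 88, 135)]
184 [(51, 87, 131), (48, 86, 132), (49, 86, 133), (52, 90, 135), (49, 88, 134)]
187 [(51, 88, 133), (49, 86, 132), (52, 89, 134), (53, 90, 135), (51, 88, 136)]
```

```bash
python3 -m pendant '{"grip":[-1,-1,-1,-1,-1,-1,-1,-1,-1,-1,-1,-1],"linear":[[0,0,-6],[0,0,-6],[0,0,-6],[0,0,0],[0,0,0],[0,0,0],[0,0,0],[0,0,0],[0,0,0],[0,0,0],[0,0,0],[0,0,0]],"angular":[[0,0,-0.121],[0,0,-0.121],[0,0,-0.121],[0,0,-0.121],[0,0,-0.121],[0,0,-0.121],[0,0,-0.121],[0,0,-0.121],[0,0,-0.121],[0,0,-0.121],[0,0,-0.121],[0,0,-0.121]]}' >/dev/null
python3 -m pendant '{"grip":[-1,-1,-1,-1,-1,-1,-1,-1,-1,-1,-1,-1],"linear":[[0,0,0],[0,0,0],[-34,-20,0],[-34,-20,0],[-34,-20,0],[-34,-20,0],[-34,-20,0],[-34,-20,0],[-34,-20,0],[-34,-20,0],[-34,-20,0],[-33,-22,0]],"angular":[[0,0,-0.121],[0,0,-0.122],[0,0,0],[0,0,0],[0,0,0],[0,0,0],[0,0,0],[0,0,0],[0,0,0],[0,0,0],[0,0,0],[0,0,0]]}'
python3 -m pendant '{"grip":[-1,-1,-1,-1,-1,-1,-1],"linear":[[0,0,0],[0,0,0],[0,0,0],[0,0,0],[0,0,0],[0,0,0],[0,0,0]],"angular":[[-0.105,0,0],[-0.105,0,0],[-0.105,0,0],[-0.105,0,0],[-0.104,0,0],[0,0,0],[0,0,0]]}'
cat > slot.py <<'E'
from h import *
th=np.radians(11.4);xh=np.array([np.cos(th),np.sin(th),0]);yh=np.array([-xh[1],xh[0],0])
sz=-.5*xh+np.array([0,0,.8660]);sx=np.cross(yh,sz)
S0=457.4*xh-484*yh+np.array([0,0,34])
o=ctrl.get_obs();R=Ro.from_rotvec(o['orientation']).as_matrix()
e=o['ee_pos']+R@[-1.6,0,86]-S0
print('edge in slot x,y,z',np.round([e@sx,e@yh,e@sz],1))
Rt=np.c_[yh,sx,-sz];print('tool-frame shift to (0,0) @z=0:',np.round(R.T@(-e),1),'turn',np.round(Ro.from_matrix(R.T@Rt).as_rotvec(),4),'F slot',np.round([o['ft_force']@sx,o['ft_force']@yh,o['ft_force']@sz],1),'w',round(o['width'],1),'t',round(o['t'],2),'q',np.round(o['qpos'],2))
E
python3 slot.py
```

```text
t: 16.05
ee_pos: [449.3, -403.1, 236.2]
orientation: [-1.986, -2.432, 0.001]
ft_force: [0.9, 0.3, -1.6]
width: 23.7
grasp_force: 30.0
t: 16.63
ee_pos: [448.4, -401.9, 235.4]
orientation: [1.75, 2.134, 0.569]
ft_force: [0.5, -0.1, -2.0]
width: 23.9
grasp_force: 30.0
edge in slot x,y,z [ 16.    0.  137.1]
tool-frame shift to (0,0) @z=0: [ -0.4 -15.4 137.2] turn [-0.0049 -0.0024 -0.0025] F slot [-0.6 -0.2 -2. ] w 23.9 t 16.63 q [-0.99  0.32  1.87  0.65  0.86 -1.6 ]
```

```bash
python3 -m pendant '{"grip":[-1,-1,-1,-1,-1,-1],"linear":[[0,-7,20],[0,-6.5,25],[0,0,25],[0,0,0],[0,0,0],[0,0,0]],"angular":[[-0.005,0,0],[0,0,0],[0,0,0],[0,0,0],[0,0,0],[0,0,0]]}' >/dev/null
python3 slot.py
python3 -m pendant '{"grip":[-1],"linear":[[0,0,0]],"angular":[[0,0,0]]}'>/dev/null; python3 slot.py
```

```text
edge in slot x,y,z [ 6.  -0.8 67.8]
tool-frame shift to (0,0) @z=0: [ 0.7 -6.2 67.8] turn [ 0.0029 -0.0011  0.0023] F slot [-0.8  0.6 -0.9] w 24.0 t 17.13 q [-0.95  0.43  1.89  0.75  0.74 -1.7 ]
edge in slot x,y,z [ 6.  -1.4 68.4]
tool-frame shift to (0,0) @z=0: [ 1.4 -6.2 68.4] turn [0.0037 0.0003 0.0019] F slot [-1.2 -0.  -1.5] w 23.8 t 17.22 q [-0.95  0.43  1.89  0.75  0.74 -1.7 ]
```

```bash
python3 -m pendant '{"grip":[-1,-1,-1,-1],"linear":[[1,-4,5],[0,0,6],[0,0,0],[0,0,0]],"angular":[[0,0,0],[0,0,0],[0,0,0],[0,0,0]]}' >/dev/null
python3 slot.py
python3 -m pendant '{"grip":[-1,-1,-1,-1],"linear":[[0,0,5],[0,0,5],[0,0,5],[0,0,0]],"angular":[[0,0,0],[0,0,0],[0,0,0],[0,0,0]]}' >/dev/null
python3 slot.py
```

```text
edge in slot x,y,z [ 0.4  0.5 56.3]
tool-frame shift to (0,0) @z=0: [-0.6 -0.6 56.3] turn [ 0.0032 -0.0014 -0.0003] F slot [-1.1 -0.3 -1.8] w 23.9 t 17.55 q [-0.95  0.45  1.9   0.77  0.72 -1.72]
edge in slot x,y,z [ 0.3  1.  40.3]
tool-frame shift to (0,0) @z=0: [-1.1 -0.4 40.3] turn [ 0.0028 -0.0023 -0.0002] F slot [ 0.1  1.  -2.7] w 23.9 t 17.88 q [-0.93  0.47  1.9   0.79  0.7  -1.74]
```

```bash
python3 -m pendant '{"grip":[-1,-1,-1,-1],"linear":[[-0.5,0,5],[0,0,5],[0,0,4],[0,0,0]],"angular":[[0,0,0],[0,0,0],[0,0,0],[0,0,0]]}' >/dev/null
python3 slot.py
python3 -m pendant '{"grip":[-1,-1,-1,-1],"linear":[[0,0,4],[0,0,4],[0,0,4],[0,0,0]],"angular":[[0,0,0],[0,0,0],[0,0,0],[0,0,0]]}' >/dev/null
python3 slot.py
```

```text
edge in slot x,y,z [ 0.4  0.4 26.5]
tool-frame shift to (0,0) @z=0: [-0.5 -0.5 26.5] turn [ 0.0029 -0.0022 -0.0001] F slot [-0.8 -1.1 -0.5] w 23.7 t 18.22 q [-0.92  0.5   1.9   0.81  0.68 -1.75]
edge in slot x,y,z [ 0.6  0.3 14.7]
tool-frame shift to (0,0) @z=0: [-0.3 -0.6 14.7] turn [ 0.003  -0.0018  0.    ] F slot [-2.2 -1.  -1.2] w 23.7 t 18.55 q [-0.91  0.52  1.89  0.83  0.66 -1.77]
```

Going in freely. Last stretch, slowly, to contact with the floor.

```bash
python3 -m pendant '{"grip":[-1,-1,-1,-1,-1],"linear":[[0,0,4],[0,0,4],[0,0,3],[0,0,1],[0,0,0]],"angular":[[0,0,0],[0,0,0],[0,0,0],[0,0,0],[0,0,0]]}' >/dev/null
python3 slot.py
python3 -m pendant '{"grip":[-1,-1,-1,-1],"linear":[[0,0,1],[0,0,1],[0,0,0.7],[0,0,0]],"angular":[[0,0,0],[0,0,0],[0,0,0],[0,0,0]]}' >/dev/null
python3 slot.py
```

```text
edge in slot x,y,z [0.7 0.1 3.1]
tool-frame shift to (0,0) @z=0: [-0.1 -0.7  3.1] turn [ 0.0032 -0.0015  0.0001] F slot [-1.2  1.1 -1. ] w 24.0 t 18.97 q [-0.9   0.54  1.89  0.85  0.64 -1.78]
edge in slot x,y,z [ 0.9 -0.1  0.7]
tool-frame shift to (0,0) @z=0: [ 0.1 -0.9  0.7] turn [ 0.0034 -0.0011  0.0002] F slot [-0.8 -0.5 -1.9] w 23.6 t 19.3 q [-0.9   0.54  1.89  0.85  0.64 -1.78]
```

```bash
for i in 1 2; do python3 -m pendant '{"grip":[-1,-1,-1],"linear":[[0,0,0.8],[0,0,0.7],[0,0,0]],"angular":[[0,0,0],[0,0,0],[0,0,0]]}' >/dev/null
python3 slot.py | sed 's/q .*//'; done
```

```text
edge in slot x,y,z [ 0.8 -0.1 -0.9]
tool-frame shift to (0,0) @z=0: [ 0.1 -0.8 -0.9] turn [ 0.0034 -0.0011  0.0001] F slot [-1.8 -0.7 -1.6] w 23.8 t 19.55 
edge in slot x,y,z [ 1.  -0.1 -2. ]
tool-frame shift to (0,0) @z=0: [ 0.1 -1.  -2. ] turn [ 0.0036 -0.001   0.0003] F slot [-0.7  1.7  4.1] w 23.4 t 19.8
```

```bash
python3 -m pendant '{"grip":[-1,-1,-1],"linear":[[0,0,0.6],[0,0,0.4],[0,0,0]],"angular":[[0,0,0],[0,0,0],[0,0,0]]}' >/dev/null
python3 slot.py | sed 's/q .*//'
python3 -m pendant '{"grip":[-0.3,0,0.3,0.3,0.3,0.3,0.3,0.3],"linear":[[0,0,0],[0,0,0],[0,0,0],[0,0,0],[0,0,0],[0,0,0],[0,0,0],[0,0,0]],"angular":[[0,0,0],[0,0,0],[0,0,0],[0,0,0],[0,0,0],[0,0,0],[0,0,0],[0,0,0]]}'
```

```text
edge in slot x,y,z [ 1.   0.3 -2.2]
tool-frame shift to (0,0) @z=0: [-0.3 -1.  -2.2] turn [ 0.0039 -0.0014  0.0004] F slot [-1.5  4.7 15.2] w 23.9 t 20.05 
t: 20.72
ee_pos: [503.8, -390.7, 105.9]
orientation: [1.742, 2.13, 0.575]
ft_force: [0.1, 0.7, 0.4]
width: 57.3
grasp_force: 0.0
```

```bash
python3 -m pendant '{"grip":[0.3,0.3,0.3,0.3,0.3,0.3,0.3,0.3,0.3,0.3],"linear":[[0,0,-10],[0,0,-15],[0,0,-20],[0,0,-25],[0,0,-25],[0,0,-25],[-10,-10,-10],[0,0,0],[0,0,0],[0,0,0]],"angular":[[0,0,0],[0,0,0],[0,0,0],[0,0,0],[0,0,0],[0,0,0],[0,0,0],[0,0,0],[0,0,0],[0,0,0]]}'
python3 snap.py f1
python3 - <<'E'
from h import *;import pickle
th=np.radians(11.4);xh=np.array([np.cos(th),np.sin(th),0]);yh=np.array([-xh[1],xh[0],0]);sz=-.5*xh+np.array([0,0,.8660]);sx=np.cross(yh,sz)
S0=457.4*xh-484*yh+np.array([0,0,34])
im=ctrl.get_image('scene')[:,:,::-1];tp=ctrl.get_image('top')[:,:,::-1];cv2.imwrite('pics/scene3.png',im);cv2.imwrite('pics/top3.png',tp)
for n,img,c,rng in(('wrist',cv2.imread('pics/f1.png'),cam('wrist',pickle.load(open('pics/f1.pkl','rb'))),((3,110,60),(18,255,255))),('scene',im,cam('scene'),((3,150,60),(16,255,255))),('top',tp,cam('top'),((3,150,60),(16,255,255)))):
    pred=proj(c,[S0+a*sx+b*yh+121*sz for a,b in((-12,-55),(12,-55),(12,55),(-12,55))])
    m=cv2.inRange(cv2.cvtColor(np.ascontiguousarray(img),cv2.COLOR_BGR2HSV),*rng)
    x,y,w,h=cv2.boundingRect(pred.astype(np.int32));k=np.zeros_like(m);k[max(0,y-15):y+h+15,x-15:x+w+15]=m[max(0,y-15):y+h+15,x-15:x+w+15]
    cs=cv2.findContours(k,0,1)[0]
    if cs:
        r=cv2.minAreaRect(max(cs,key=cv2.contourArea));b=cv2.boxPoints(r);print(n,'pred',pred.round(0).tolist(),'obs',b.round(0).tolist())
    if n=='wrist':print(img[60:300:12,320].tolist())
E
```

```text
t: 21.55
ee_pos: [433.0, -414.9, 213.0]
orientation: [1.743, 2.129, 0.576]
ft_force: [-0.4, 1.0, -0.2]
width: 56.9
grasp_force: 0.0
f1 [ 433.  -414.9  213. ] [1.743 2.129 0.576] 21.55 0.014
wrist pred [[318.0, 257.0], [348.0, 257.0], [352.0, 112.0], [317.0, 112.0]] obs [[302.0, 96.0], [349.0, 96.0], [349.0, 252.0], [302.0, 252.0]]
[[187, 138, 113], [189, 140, 115], [174, 245, 251], [153, 230, 251], [89, 133, 169], [76, 127, 192], [75, 122, 188], [74, 125, 193], [76, 124, 192], [77, 128, 196], [77, 127, 196], [76, 128, 197], [76, 129, 198], [77, 128, 197], [60, 95, 144], [62, 95, 143], [117, 103, 117], [175, 127, 105], [166, 121, 97], [177, 128, 104]]
scene pred [[137.0, 165.0], [136.0, 168.0], [180.0, 160.0], [180.0, 157.0]] obs [[137.0, 167.0], [180.0, 157.0], [184.0, 172.0], [141.0, 181.0]]
top pred [[477.0, 217.0], [477.0, 209.0], [439.0, 218.0], [439.0, 226.0]] obs [[435.0, 214.0], [474.0, 206.0], [476.0, 217.0], [437.0, 225.0]]
```

Run:
```python
import cv2,numpy as np
a=cv2.imread('pics/f1.png')
print('col334');[print(y,a[y,334].tolist(),end=' ') for y in list(range(100,126,2))+list(range(240,272,2))]
print('\nrow180');[print(x,a[180,x].tolist(),end=' ') for x in range(292,362,2)]
print('\nrow130');[print(x,a[130,x].tolist(),end=' ') for x in range(292,362,3)]
print('\nrow235');[print(x,a[235,x].tolist(),end=' ') for x in range(292,362,3)]
```

```text
col334
100 [254, 252, 251] 102 [254, 252, 251] 104 [254, 252, 251] 106 [253, 252, 251] 108 [253, 252, 251] 110 [223, 229, 229] 112 [62, 98, 147] 114 [90, 150, 226] 116 [102, 173, 244] 118 [106, 182, 249] 120 [112, 190, 251] 122 [110, 191, 250] 124 [110, 191, 250] 240 [74, 119, 181] 242 [73, 117, 179] 244 [73, 117, 179] 246 [74, 118, 180] 248 [73, 117, 179] 250 [73, 115, 175] 252 [66, 99, 152] 254 [149, 117, 107] 256 [175, 127, 105] 258 [176, 128, 107] 260 [174, 125, 104] 262 [174, 126, 103] 264 [179, 131, 108] 266 [172, 125, 103] 268 [178, 130, 106] 270 [184, 134, 109] 
row180
292 [78, 121, 155] 294 [78, 121, 155] 296 [80, 125, 160] 298 [79, 123, 157] 300 [70, 108, 138] 302 [68, 104, 133] 304 [77, 117, 149] 306 [72, 111, 143] 308 [74, 113, 146] 310 [74, 114, 146] 312 [74, 112, 143] 314 [73, 113, 145] 316 [67, 102, 134] 318 [61, 100, 153] 320 [77, 127, 196] 322 [86, 147, 225] 324 [95, 166, 240] 326 [96, 169, 242] 328 [100, 171, 243] 330 [100, 170, 244] 332 [101, 172, 243] 334 [104, 179, 247] 336 [109, 188, 250] 338 [116, 200, 251] 340 [119, 205, 251] 342 [116, 201, 250] 344 [112, 194,
[... 405 characters left out ...]
8 [105, 180, 249] 331 [109, 189, 251] 334 [110, 191, 250] 337 [113, 197, 250] 340 [114, 196, 250] 343 [116, 199, 250] 346 [109, 186, 250] 349 [106, 169, 223] 352 [166, 241, 251] 355 [192, 143, 119] 358 [185, 136, 117] 361 [181, 135, 116] 
row235
292 [62, 89, 113] 295 [62, 89, 113] 298 [62, 92, 116] 301 [62, 91, 114] 304 [67, 97, 123] 307 [76, 112, 143] 310 [88, 134, 171] 313 [90, 135, 171] 316 [80, 121, 157] 319 [57, 87, 133] 322 [65, 105, 160] 325 [72, 116, 175] 328 [69, 113, 173] 331 [73, 115, 176] 334 [72, 116, 178] 337 [76, 122, 187] 340 [81, 131, 199] 343 [78, 126, 194] 346 [75, 120, 183] 349 [169, 145, 139] 352 [181, 132, 111] 355 [181, 132, 111] 358 [179, 132, 111] 361 [176, 128, 107]
```

```bash
python3 -m pendant '{"grip":[0.3,0.3,0.3],"linear":[[0,0,0],[0,0,0],[0,0,0]],"angular":[[0,0,0],[0,0,0],[0,0,0]]}' >/dev/null; python3 -c "
from workcell import ctrl;print(ctrl.close_job())"
```

```text
the job is handed in; nothing more can be done
None
```

The job is handed in at about 22 s of the 61 s allowed, but no verdict came back; by my measurements all three slices are in the trough (one leaning) and the scraper is released, fully home in the slanted slot.

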